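Snap the matching platform onto the bench shaker

ROBOT

A 6-joint arm with a two-finger parallel gripper is mounted at the origin on a cart in front of the work surface, level with it; the furniture and walls round the work are solid. World frame = base frame: x ahead of the robot, y to its left, z up, the work surface at z = 0. Lengths are in m, angles in rad, forces in N, time in s.
With the tool pointing down it reaches from about 0.375 to 0.975 m from the base axis. Payload 3.8 kg.
Tool frame: the origin (TCP) lies midway between the tips of the shut fingers; the grasp point (between the pads) lies 19 mm behind it (bot.grip_point_offset is the z of the grasp point in the tool frame, in m); z points along the fingers, y is the line along which they close (so a half turn about z gives the same grasp; the last joint's range is limited). The gripper opens to 85 mm and grips with 20 to 120 N. Pads are 22 mm wide; open, the fingers measure 114 mm over their backs; the gripper's body (76 mm by 85 mm) begins 54 mm behind the grasp point. The pads swing forward as they close: fully open they stand 13 mm farther back than shut.
Start: joints at [-1.181, 0.264, 1.604, -0, 1.274, -0.037], TCP at [0.279, -0.614, 0.231] pointing down, gripper open.
Joint ranges: [-2.63, 2.63], [-0.94, 2.18], [0.31, 2.57], [-1.31, 4.45], [0, 2.66], [-2.55, 2.55]. Speed limits (rad/s): [2.57, 2.57, 3.14, 3.14, 3.14, 3.14].

INTERFACE

Orientations are given as a rotation vector (axis times angle).
In Python, from workcell import sensors, optics, order, bot gives the robot as it stands.
- The arm moves only by the tool play_rows, never from a script. Its argument "commands" is a list of rows, each a list of 6 numbers: the shift along the tool's x, y, z in cm, then the turn, a rotation vector about the tool's x, y, z in rad. In form: [[dx, dy, dz, wx, wy, wz], ...]. A call has 1 to 5 rows; each row shifts and turns the commanded pose from where the row before left it, along the tool's axes as they then stand; what a row does not reach is not made up. A row lasts 1/12 s, in which the tool goes at most 41.7 mm and 7.16 degrees, less where a joint would pass 70% of its speed; a pose out of reach is approached as far as the arm can. A call with a gripper value outside its range is refused whole. "grip" is the closure, from 0 (fully open) to 1 (shut), set as the call begins (left out, the last holds). The fingers move at their own pace and stop on an object; "force" is the grip in N (left out, the last holds). Time passes only in rows, so rows that do not move let the fingers close. It gives the time, the measured TCP pose, the force, the opening and the grip force at its end, in the units of the state.
- sensors.read_state(): the state, without advancing time (a new reading comes with each control period).
- optics.read_camera(name): name is "side" or "top" or "wrist"; returns the picture (420x560x3 uint8, red, green, blue); there is no depth.
- optics.camera_info(name): a dict with "mtx" (3x3 intrinsics, pixels), "R" (3x3) and "t" (3): a world point X has camera coordinates R X + t. Camera axes: x right, y down, z forward; pixel columns grow to the right and rows downward; lengths in m; the calibration is good to about 2 mm. A picture is of the moment at which its call begins: read the wrist's pose just before it. camera_info takes no time and is no camera call; for the wrist camera it gives the pose at the moment of the call.
- order.finish_job(): hands the job in; it is judged then, once.
The state is a dict: "time": time; "q": joint angles; "joint_vel": joint speeds; "joint_torque": joint torques, N m; "tool_pos": TCP position; "tcp_rot": TCP orientation; "wrist_force": force on the tool from outside, world axes, zero at the start; "torque": the same for the moment, N m; "width": opening from 0.0 (shut) to 1.0 (fully open); "grip_force": force on a finger pad.
Only numpy, scipy, OpenCV 4.12 (cv2) and the standard library are available. Lean on these libraries where they do the work, as an engineer would, in place of code of your own. Each camera call takes 0.05 s, during which the arm holds its last target. There are 200 camera calls.

TASK

The small white bench shaker has no platform on it and a brown dropper bottle has been left standing on its drive unit. Stand the bottle upright in the open pale grey card tray, then take the platform plate whose holes match the shaker's four snap posts, lay it the right way round over them and press it down evenly, never tipping it steeply, until every post has clicked through and the plate is fully home. Leave the other plate and everything else where it is, and never tip the bottle over.

Things in the scene. Friction and masses are not known exactly. Their poses are not given: they have to be found in the camera images.
- shaker: Fixed white drive unit, 115 x 150 mm in plan (its x by y), top face 32 mm above the worktop, origin at the centre of its underside. Four grey snap posts at (x, y) = (36, 52), (-36, 52), (24, -52), (-24, -52) mm: a wide pair at its +y end, a narrow pair at its -y end. Each has a 26 mm wide shoulder, top 44 mm above the worktop, on which the plate rests when home; details under shaker_wide
- shaker_wide (a point): Midway between the posts of the wide pair, 49 mm above the worktop: cover_wide lies here when home. On its shoulder each post has a 12 mm core with a blunt cone tip, 65 mm above the worktop, and a white snap head (14 mm along x, 23 mm along y, middle at 54 mm) whose two sprung cheeks give way along y. A plate laid on the heads rests with its underside at 59 mm; details under shaker_narrow
- shaker_narrow (a point): The same for the narrow pair: cover_narrow lies here when the plate is home. Pressing the plate the last 15 mm down over the heads takes about 5 to 7 N a post (20 to 28 N for all four at once); then the cheeks spring out above it and hold it down
- cover_grip (a point): Matching plate: aluminium, 105 x 140 x 5 mm (its x, y, z), 0.18 to 0.35 kg, flat on the worktop. Black rib handle on its middle, 14 mm wide (x), 60 mm long (y), from 5 to 35 mm above its underside. 18 mm through holes at (x, y) = (36, 52), (-36, 52), (24, -52), (-24, -52) mm: wide pair at +y, narrow at -y. This point is the handle's middle, 20 mm above the underside; axes are the plate's
- cover_wide (a point): The point of the matching plate's top face midway between the holes of its wide pair (52 mm from its centre toward its +y), free for pressing
- cover_narrow (a point): The point of the matching plate's top face midway between the holes of its narrow pair (52 mm from its centre toward its -y), free for pressing: the snap heads that come up through the plate leave 34 mm between them here
- spare_grip (a point): The other plate, of the same size and with the same handle, but with a wide pair of holes (72 mm apart) at both ends, so that it does not fit; to be left alone. This point is the middle of its handle, 20 mm above its underside
- bottle_mid (a point): The brown dropper bottle with a black cap, 78 mm tall, 0.03 to 0.05 kg; its round body is 34 mm across up to 66 mm, its cap 18 mm. It stands on the shaker's top between the posts. This point is on its axis, half-way up (39 mm)
- tray: The fixed grey-white open card tray, 160 x 135 mm in plan (its x by its y); floor 2 mm above the worktop, origin at the centre of its underside; walls 2 mm thick, 50 mm high at its +x side (the back), 32 mm at the sides and about 17 mm in front
- vial_mid (a point): A bystander: white capillary vial with a red cap, standing upright, 19 mm across and 90 mm tall; this point is half-way up
- buds_mid (a point): A bystander: round white tub of cotton buds, 77 mm across and 80 mm tall; this point is half-way up
- puck_mid (a point): A bystander: white rounded sensor puck lying flat, 34 x 55 x 16 mm; its middle
- clip_mid (a point): A bystander: black rounded block lying flat, 30 x 50 x 12 mm; its middle

How it is judged:
By the outcome, as a careful person would: the job done as asked, in the order asked, and still so for the second after the job is handed in, with the robot touching nothing.
It also fails if it takes over 64 s, if anything falls off the work surface, if the arm or the gripper's body presses on something with over 40 N, if the wrist force passes 120 N, or if a joint passes its speed limit or range.

## Working session

There is one attempt and no reset: what is moved stays moved. The work goes in short steps, Python scripts to look and compute and a tool call to move; the robot and the scene stay as the last step left them, time stands still between calls to the robot, and variables do not carry over. Pictures are saved under pics/ and viewed, at most 10 in all, crops included, and the job is handed in when it is done.

Besides the shell and the picture viewer there is one more tool, called after "Call:" as name(argument=value, ...), one argument or row to a line, values as JSON. play_rows: Moves the arm, as the interface text tells. Its arguments: {"type":"object","properties":{"commands":{"type":"array","items":{"type":"array","items":{"type":"number"}}},"grip":{"type":"number"},"force":{"type":"number"}},"required":["commands"]}

```bash
mkdir -p pics; python3 - <<'E'
from workcell import sensors, optics, order, bot
import cv2,numpy as np
for n in ("top","side"):
    im=optics.read_camera(n); cv2.imwrite(f"pics/{n}0.png",im[:,:,::-1])
    i=optics.camera_info(n); print(n,np.round(i["mtx"],1).tolist(),np.round(i["R"],3).tolist(),np.round(i["t"],3).tolist())
s=sensors.read_state(); print(s["time"],s["tool_pos"],s["tcp_rot"],bot.grip_point_offset)
E
```

```text
top [[415.2, 0.0, 280.7], [0.0, 415.2, 208.2], [0.0, 0.0, 1.0]] [[0.007, -1.0, -0.008], [-0.984, -0.005, -0.176], [0.176, 0.009, -0.984]] [0.05, 0.524, 1.07]
side [[544.9, 0.0, 280.9], [0.0, 544.9, 214.5], [0.0, 0.0, 1.0]] [[-0.962, -0.271, 0.022], [-0.166, 0.519, -0.839], [0.216, -0.811, -0.544]] [0.485, 0.134, 1.298]
0.1 [ 0.27915941 -0.61382058  0.23006331] [-3.06832411e+00 -6.64896320e-01  5.50253707e-04] -0.0187
```

View pics/top0.png

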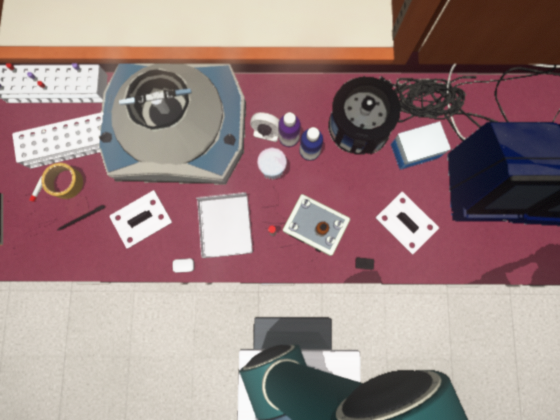

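View pics/side0.png

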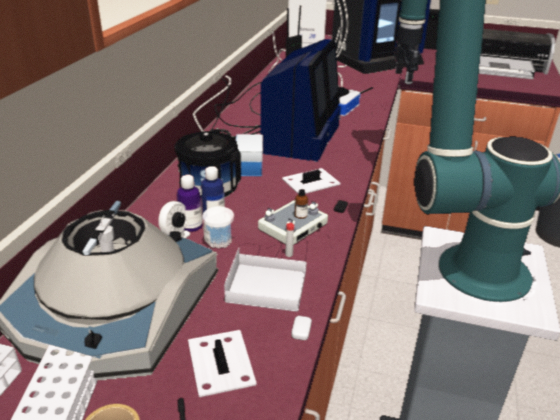

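The top view shows plates at about (140,218) and (407,222), the shaker at (316,224) with the bottle at (322,228), the tray at (225,225) and the vial at (272,229). Next I measure the plates, shaker and tray.

```bash
cat > h.py <<'E'
from workcell import sensors, optics, order, bot
import cv2,numpy as np
from scipy.spatial.transform import Rotation as Ro
def ray(i,px,z):
    d=i["R"].T@np.linalg.inv(i["mtx"])@np.array([px[0],px[1],1.]); c=-i["R"].T@i["t"]
    return c+d*(z-c[2])/d[2]
def proj(i,X):
    p=i["mtx"]@(i["R"]@np.array(X)+i["t"]); return p[:2]/p[2]
def holes(im,i,box,z):
    x0,y0,x1,y1=box; c=cv2.resize(im[y0:y1,x0:x1],None,fx=4,fy=4,interpolation=cv2.INTER_CUBIC)
    hsv=cv2.cvtColor(c,cv2.COLOR_RGB2HSV)
    m=((hsv[...,1]<70)&(hsv[...,2]>150)).astype(np.uint8)
    cs,h=cv2.findContours(m,cv2.RETR_CCOMP,cv2.CHAIN_APPROX_NONE)
    o=max(range(len(cs)),key=lambda k:cv2.contourArea(cs[k]) if h[0][k][3]<0 else 0)
    f=lambda p:np.array(p)/4+[x0-.375,y0-.375]
    r=cv2.minAreaRect(cs[o]); print("outer",np.round(ray(i,f(r[0]),z),4),[np.round(ray(i,f(b),z)[:2],4).tolist() for b in cv2.boxPoints(r)])
    for k in range(len(cs)):
        if h[0][k][3]==o and cv2.contourArea(cs[k])>60:
            mm=cv2.moments(cs[k]); p=f((mm['m10']/mm['m00'],mm['m01']/mm['m00'])); print(" hole",cv2.contourArea(cs[k])/16,np.round(p,1),np.round(ray(i,p,z),4))
E
python3 - <<'E'
from h import *
im=cv2.imread("pics/top0.png")[:,:,::-1].copy(); i=optics.camera_info("top")
for b,z in (((100,180,180,255),.005),((370,185,445,260),.005),((190,185,262,265),.03),((165,255,200,278),.016)): print(b);holes(im,i,b,z)
c=cv2.resize(im[180:265,190:440][:, :],None,fx=3.2,fy=3.2,interpolation=cv2.INTER_CUBIC)
cv2.imwrite("pics/c1.png",c[:,:,::-1])
E
```

```text
(100, 180, 180, 255)
outer [0.4986 0.445  0.005 ] [[0.508, 0.5379], [0.585, 0.4119], [0.4893, 0.3524], [0.4145, 0.4772]]
 hole 17.1875 [129.6 239.4] [0.4414 0.4699 0.005 ]
 hole 15.46875 [117.7 217.3] [0.5029 0.5076 0.005 ]
 hole 15.875 [160.7 216.4] [0.5061 0.3876 0.005 ]
 hole 200.15625 [139.1 218.2] [0.5006 0.4474 0.005 ]
 hole 15.375 [152.6 202. ] [0.5469 0.4126 0.005 ]
(370, 185, 445, 260)
outer [ 0.4935 -0.2965  0.005 ] [[0.5071, -0.2062], [0.5864, -0.2859], [0.4801, -0.3863], [0.4032, -0.3068]]
 hole 17.75 [411.5 244.8] [ 0.4311 -0.3062  0.005 ]
 hole 17.46875 [429.5 226.8] [ 0.4809 -0.358   0.005 ]
 hole 17.28125 [384.2 217.6] [ 0.5059 -0.2342  0.005 ]
 hole 202.28125 [407.5 221.7] [ 0.4949 -0.2982  0.005 ]
 hole 16.46875 [402.1 200.1] [ 0.5557 -0.286   0.005 ]
(190, 185, 262, 265)
outer [0.4801 0.2068 0.03  ] [[0.5595, 0.2887], [0.5737, 0.146], [0.4028, 0.127], [0.3892, 0.266]]
 hole 4.53125 [200.4 234.7] [0.4527 0.2694 0.03  ]
 hole 6.21875 [199.4 221. ] [0.4901 0.2738 0.03  ]
(165, 255, 200, 278)
outer [0.3717 0.3176 0.016 ] [[0.3891, 0.3485], [0.3924, 0.2905], [0.3544, 0.2869], [0.3511, 0.3445]]
```

View pics/c1.png

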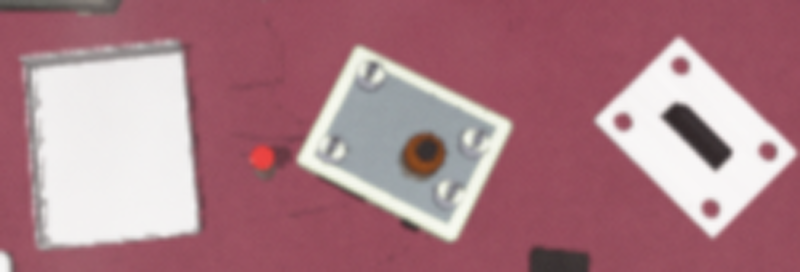

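Left plate: hole pairs are 72 and 48 mm apart, so it is the matching one, with its wide end toward the lower left. Right plate: 72 mm at both ends, the spare. In the shaker crop the wide pair is at (370,75) and (332,150), the narrow pair at (475,140) and (450,190), and the bottle cap at (428,150).

```bash
cat >> h.py <<'E'
def plan(pos,yaw):
    "shift (cm) in present tool frame and the turn to a tool-down pose with tool-x at yaw(deg)"
    s=sensors.read_state(); R=Ro.from_rotvec(s["tcp_rot"]).as_matrix(); a=np.radians(yaw)
    T=np.array([[np.cos(a),np.sin(a),0],[np.sin(a),-np.cos(a),0],[0,0,-1]])
    w=Ro.from_matrix(R.T@T).as_rotvec(); sh=R.T@(np.array(pos)-s["tool_pos"])*100
    print("t",round(s["time"],2),"tcp",np.round(s["tool_pos"],4),"yaw",np.round(np.degrees(np.arctan2(R[1,0],R[0,0])),2),"shift cm",np.round(sh,2),"turn",np.round(w,3),"shift in target axes",np.round(T.T@(np.array(pos)-s["tool_pos"])*100,2))
E
python3 - <<'E'
from h import *
i=optics.camera_info("top"); f=lambda x,y:(x/3.2+190-.35,y/3.2+180-.35)
P=[ray(i,f(*p),.057) for p in ((370,74),(332,149),(475,140),(450,191))]
w=(P[0]+P[1])/2;n=(P[2]+P[3])/2
y=w-n; print([np.round(p,4) for p in P],np.linalg.norm(P[0]-P[1]),np.linalg.norm(P[2]-P[3]),np.linalg.norm(y),"yaw y",np.degrees(np.arctan2(y[1],y[0])),"c",(w+n)/2)
b=ray(i,f(428,150),.11); print("bottle",b)
c=(w+n)/2; yy=y/np.linalg.norm(y); xx=np.array([yy[1],-yy[0],0]); print("bottle in shaker",(b-c)@xx,(b-c)@yy)
im=cv2.imread("pics/top0.png")
hsv=cv2.cvtColor(im,cv2.COLOR_BGR2HSV)[205:250,300:345]
m=((hsv[...,0]>3)&(hsv[...,0]<22)&(hsv[...,1]>130)); v,u=np.nonzero(m); print("brown",u.min()+300,u.max()+300,v.min()+205,v.max()+205)
plan([b[0],b[1],.2],24)
E
```

```text
[array([ 0.5368, -0.0128,  0.057 ]), array([0.4736, 0.0188, 0.057 ]), array([ 0.4817, -0.0993,  0.057 ]), array([ 0.4393, -0.0781,  0.057 ])] 0.07068623817641398 0.04738341738465076 0.10195922392969128 yaw y 64.03348066729811 c [ 0.48284722 -0.04286132  0.057     ]
bottle [ 0.46603792 -0.05540247  0.11      ]
bottle in shaker -0.009621311037254266 -0.018635004524574353
brown 317 327 223 233
t 0.1 tcp [ 0.2792 -0.6138  0.2301] yaw 24.45 shift cm [ 40.13 -43.09   3.1 ] turn [-0.002 -0.     0.008] shift in target axes [ 39.79 -43.41   3.01]
```

Call:
play_rows(
  commands=[
    [2.7,-2.9,0,0,0,-0.115],
    [3.0,-2.6,0,0,0,-0.115],
    [3.3,-2.2,0,0,0,-0.115],
    [3.5,-1.8,0,0,0,-0.115],
    [3.7,-1.4,0,0,0,-0.115],
  ],
  grip=0.2,
)

```text
time: 0.52
tool_pos: [0.342, -0.4248, 0.2305]
tcp_rot: [-2.751, -1.515, -0.0]
wrist_force: [1.0, -0.5, 0.3]
width: 0.8
grip_force: 0.0
```

Call:
play_rows(
  commands=[
    [3.9,-1.0,0,0,0,-0.115],
    [3.9,-0.5,0,0,0,0],
    [3.9,-0.5,0,0,0,0],
    [3.9,-0.5,0,0,0,0],
    [3.9,-0.5,0,0,0,0],
  ],
)

```text
time: 0.93
tool_pos: [0.4049, -0.2375, 0.2309]
tcp_rot: [-2.664, -1.664, 0.0]
wrist_force: [0.9, -0.6, 0.0]
width: 0.796
grip_force: 0.0
```

```bash
python3 - <<'E'
from h import *
plan([.43,-.065,.22],64)
im=optics.read_camera("wrist"); cv2.imwrite("pics/w1.png",im[:,:,::-1])
E
```

```text
t 0.93 tcp [ 0.4049 -0.2375  0.2309] yaw 63.96 shift cm [16.6  -5.32  1.1 ] turn [-0.    -0.    -0.001] shift in target axes [16.6  -5.31  1.09]
```

View pics/w1.png

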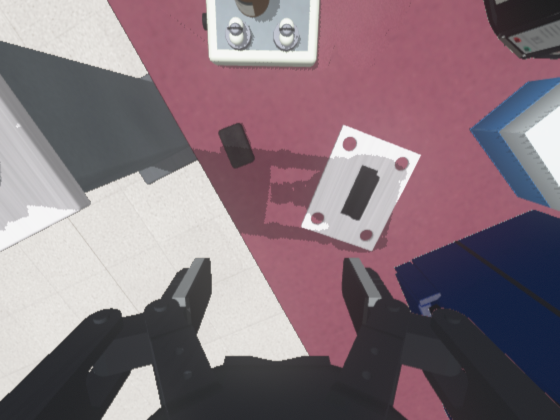

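Wrist view: image up is tool +x. The shaker's narrow pair shows at the top near (237,33) and (287,33), the bottle at (252,5) and the spare plate at (360,190). I move closer until the whole shaker is in view.

Call:
play_rows(
  commands=[
    [3.2,-2.0,0,0,0,0],
    [3.2,-2.0,0,0,0,0],
    [3,-1.5,0,0,0,0],
    [0,0,0,0,0,0],
  ],
)

```text
time: 1.32
tool_pos: [0.3959, -0.1262, 0.2306]
tcp_rot: [-2.658, -1.669, -0.001]
wrist_force: [0.8, -0.5, -0.2]
width: 0.802
grip_force: 0.0
```

```bash
python3 - <<'E'
from h import *
plan([.466,-.0554,.15],64)
i=optics.camera_info("wrist")
im=optics.read_camera("wrist"); cv2.imwrite("pics/w2.png",im[:,:,::-1])
import pickle; pickle.dump(i,open("w2.pkl","wb"))
E
```

```text
t 1.32 tcp [ 0.3959 -0.1262  0.2306] yaw 64.24 shift cm [9.4  3.26 8.08] turn [-0.002 -0.002  0.004] shift in target axes [9.44 3.2  8.06]
```

View pics/w2.png

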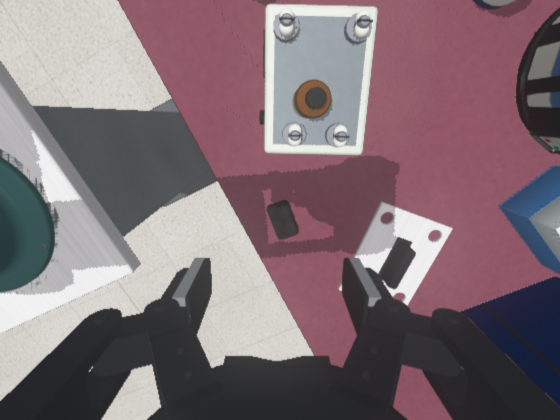

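The whole shaker is visible, with post heads near (287,22), (361,22), (294,132) and (340,133), and the bottle cap at (317,98).

```bash
python3 - <<'E'
from h import *
import pickle; i=pickle.load(open("w2.pkl","rb"))
im=cv2.imread("pics/w2.png"); g=cv2.cvtColor(im,cv2.COLOR_BGR2GRAY)
c=ray(i,(317,98),.11); print("cap",c, "body", ray(i,(313,99),.096))
hsv=cv2.cvtColor(im,cv2.COLOR_BGR2HSV); 
m=np.zeros(g.shape,np.uint8); m[0:165,255:385]=((hsv[...,1]<90)&(hsv[...,2]>70))[0:165,255:385]
cs,_=cv2.findContours(m,cv2.RETR_EXTERNAL,2); k=max(cs,key=cv2.contourArea)
q=cv2.approxPolyDP(k,6,True)[:,0]; print("outline",q.tolist()); 
for z in (.032,):
  p=np.array([ray(i,a,z) for a in q]); print(np.round(p,4).tolist(), p.mean(0), [np.linalg.norm(p[j]-p[j-1]) for j in range(len(p))])
P=[ray(i,p,.063) for p in ((287,17),(363,19),(295,129),(340,130))]
w=(P[0]+P[1])/2;n=(P[2]+P[3])/2;y=w-n
print("tips",np.linalg.norm(P[0]-P[1]),np.linalg.norm(P[2]-P[3]),np.linalg.norm(y),"yaw",np.degrees(np.arctan2(y[1],y[0])),"c",(w+n)/2)
a=im[0:160,250:390]; cv2.imwrite("pics/c2.png",cv2.resize(a,None,fx=5,fy=5,interpolation=cv2.INTER_CUBIC)[:600])
cv2.imwrite("pics/c2.png",cv2.resize(a,None,fx=3.7,fy=3.7,interpolation=cv2.INTER_CUBIC))
E
```

```text
cap [ 0.46584593 -0.05884122  0.11      ] body [ 0.46424288 -0.0581601   0.096     ]
outline [[257, 0], [265, 5], [264, 152], [384, 164], [379, 155], [360, 156], [366, 127], [384, 106], [368, 108], [384, 56], [384, 2]]
[[0.4589, 0.0507, 0.032], [0.4642, 0.0434, 0.032], [0.3985, -0.0864, 0.032], [0.5184, -0.1595, 0.032], [0.5167, -0.1471, 0.032], [0.4965, -0.1387, 0.032], [0.514, -0.1113, 0.032], [0.5397, -0.0989, 0.032], [0.5231, -0.0933, 0.032], [0.5562, -0.052, 0.032], [0.5723, -0.0059, 0.032]] [ 0.50531276 -0.07263692  0.032     ] [np.float64(0.12674964144292136), np.float64(0.009012920947305842), np.float64(0.14552743363099313), np.float64(0.14041547490289127), np.float64(0.012496138725927428), np.float64(0.021862094314675642), np.float64(0.032551632731639045), np.float64(0.028439593252087583), np.float64(0.017507387995540868), np.float64(0.052890429295471504), np.float64(0.048785850061249476)]
tips 0.07007242122830167 0.0461182201271683 0.09922802005706667 yaw 62.72278479892948 c [ 0.48355352 -0.04305465  0.063     ]
```

Call:
play_rows(
  commands=[
    [2.3,0.8,1.5,0,0,0],
    [2.3,0.8,1.5,0,0,0],
    [2.3,0.8,1,0,0,0],
    [2.3,0.85,0,0,0,0],
    [0,0,0,0,0,0],
  ],
)

```text
time: 1.78
tool_pos: [0.4685, -0.0615, 0.1903]
tcp_rot: [-2.663, -1.666, -0.001]
wrist_force: [-0.2, -1.1, 0.3]
width: 0.797
grip_force: 0.0
```

```bash
python3 - <<'E'
from h import *
plan([.4655,-.0575,.062],64)
i=optics.camera_info("wrist")
im=optics.read_camera("wrist"); cv2.imwrite("pics/w3.png",im[:,:,::-1])
p=proj(i,[.4655,-.0575,.11]); print(p,proj(i,[.4655,-.0575,.098]))
hsv=cv2.cvtColor(im,cv2.COLOR_RGB2HSV)
m=((hsv[...,0]>3)&(hsv[...,0]<22)&(hsv[...,1]>130)).astype(np.uint8)
cs,_=cv2.findContours(m,cv2.RETR_EXTERNAL,2); k=max(cs,key=cv2.contourArea); (x,y),r=cv2.minEnclosingCircle(k); print("brown",x,y,r,ray(i,(x,y),.096), cv2.boundingRect(k))
E
```

```text
t 1.78 tcp [ 0.4685 -0.0615  0.1903] yaw 64.05 shift cm [ 0.22 -0.44 12.83] turn [-0.001 -0.001  0.001] shift in target axes [ 0.23 -0.45 12.83]
[270.9919187  212.89338998] [271.25675132 208.36788829]
brown 271.5 204.0 16.978025436401367 [ 0.4670848  -0.05466663  0.096     ] (255, 189, 34, 20)
```

Call:
play_rows(
  commands=[
    [0.15,-0.2,3,0,0,0],
    [0.15,-0.2,3,0,0,0],
    [0,0,3,0,0,0],
    [0,0,2.5,0,0,0],
    [0,0,1.4,0,0,0],
  ],
)

```text
time: 2.25
tool_pos: [0.4615, -0.0592, 0.0592]
tcp_rot: [-2.663, -1.662, 0.006]
wrist_force: [-0.8, -0.7, -0.6]
width: 0.801
grip_force: 0.0
```

Call:
play_rows(
  commands=[
    [0,0,0,0,0,0],
    [0,0,0,0,0,0],
    [0,0,0,0,0,0],
    [0,0,0,0,0,0],
    [0,0,0,0,0,0],
  ],
  grip=1,
  force=25,
)

```text
time: 2.67
tool_pos: [0.4655, -0.0586, 0.0639]
tcp_rot: [2.663, 1.663, 0.003]
wrist_force: [-0.8, -0.1, -0.7]
width: 0.389
grip_force: 26.1
```

Call:
play_rows(
  commands=[
    [0,0,0,0,0,0],
    [0,0,-1,0,0,0],
    [0,0,-2,0,0,0],
    [0,0,-3,0,0,0],
    [0,0,-3,0,0,0],
  ],
)

```text
time: 3.08
tool_pos: [0.4632, -0.0578, 0.1534]
tcp_rot: [-2.663, -1.664, 0.002]
wrist_force: [1.2, -0.9, -1.1]
width: 0.391
grip_force: 26.1
```

Call:
play_rows(
  commands=[
    [0.5,-0.2,-2.5,0,0,0],
    [2,-0.8,-2.5,0,0,0],
    [3.2,-1.3,0,0,0,0],
    [3.4,-1.4,0,0,0,0],
    [3.4,-1.4,0,0,0,0],
  ],
)

```text
time: 3.5
tool_pos: [0.4738, 0.0779, 0.2047]
tcp_rot: [2.664, 1.662, 0.005]
wrist_force: [-0.4, -0.6, -0.3]
width: 0.387
grip_force: 26.1
```

Call:
play_rows(
  commands=[
    [3.4,-1.4,0,0,0,0],
    [3.4,-1.4,0,0,0,0],
    [3,-1.2,0,0,0,0],
    [2.3,-1.0,0,0,0,0],
    [0,0,0,0,0,0],
  ],
)

```text
time: 3.92
tool_pos: [0.4814, 0.2118, 0.2036]
tcp_rot: [-2.66, -1.669, -0.004]
wrist_force: [0.7, -0.0, 0.2]
width: 0.39
grip_force: 26.1
```

```bash
python3 - <<'E'
from h import *
plan([.48,.207,.036],64)
E
```

```text
t 3.92 tcp [0.4814 0.2118 0.2036] yaw 64.22 shift cm [-0.55  0.07 16.76] turn [ 0.    -0.003  0.004] shift in target axes [-0.49  0.08 16.76]
```

Call:
play_rows(
  commands=[
    [-0.3,0,3,0,0,0],
    [-0.2,0,3.5,0,0,0],
    [0,0,3.5,0,0,0],
    [0,0,3,0,0,0],
    [0,0,2,0,0,0],
  ],
)

```text
time: 4.33
tool_pos: [0.4771, 0.2016, 0.0499]
tcp_rot: [-2.664, -1.665, 0.006]
wrist_force: [-1.1, -0.6, -0.8]
width: 0.393
grip_force: 26.1
```

Call:
play_rows(
  commands=[
    [0,0,0.8,0,0,0],
    [0,0,0.3,0,0,0],
    [0,0,0.3,0,0,0],
    [0,0,0,0,0,0],
    [0,0,0,0,0,0],
  ],
)

```text
time: 4.75
tool_pos: [0.4806, 0.2033, 0.0401]
tcp_rot: [2.664, 1.664, 0.005]
wrist_force: [0.4, -0.4, 0.1]
width: 0.388
grip_force: 26.1
```

Call:
play_rows(
  commands=[
    [0,0,0.3,0,0,0],
    [0,0,0.2,0,0,0],
    [0,0,0,0,0,0],
  ],
)

```text
time: 5.0
tool_pos: [0.4792, 0.2029, 0.0335]
tcp_rot: [2.664, 1.665, 0.001]
wrist_force: [-0.6, 0.2, -0.6]
width: 0.39
grip_force: 26.1
```

Call:
play_rows(
  commands=[
    [0,0,0.1,0,0,0],
    [0,0,0,0,0,0],
  ],
)

```text
time: 5.17
tool_pos: [0.4793, 0.203, 0.0331]
tcp_rot: [2.664, 1.665, 0.0]
wrist_force: [-1.8, -0.7, 4.3]
width: 0.389
grip_force: 26.6
```

Touched the tray floor (4.3 N). Releasing.

Call:
play_rows(
  commands=[
    [0,0,0,0,0,0],
    [0,0,0,0,0,0],
    [0,0,0,0,0,0],
  ],
  grip=0.3,
)

```text
time: 5.42
tool_pos: [0.4791, 0.2028, 0.0323]
tcp_rot: [2.664, 1.664, 0.0]
wrist_force: [-0.8, -0.8, -0.1]
width: 0.702
grip_force: 0.0
```

Call:
play_rows(
  commands=[
    [0,0,-1.5,0,0,0],
    [0,0,-3,0,0,0],
    [0,0,-4,0,0,0],
    [0,0,-4,0,0,0],
    [0,0,-4,0,0,0],
  ],
)

```text
time: 5.83
tool_pos: [0.4784, 0.2026, 0.1985]
tcp_rot: [-2.664, -1.664, 0.002]
wrist_force: [1.7, -0.7, 0.7]
width: 0.698
grip_force: 0.0
```

```bash
python3 - <<'E'
from h import *
plan([.4993-.09*np.cos(np.radians(121.5)),.4444-.09*np.sin(np.radians(121.5)),.2],121.5)
E
```

```text
t 5.83 tcp [0.4784 0.2026 0.1985] yaw 63.99 shift cm [17.81 -1.14 -0.17] turn [-1.000e-03  0.000e+00 -1.004e+00] shift in target axes [10.52 14.41 -0.15]
```

Call:
play_rows(
  commands=[
    [2,-0.1,0,0,0,-0.112],
    [2,0.1,0,0,0,-0.112],
    [2,0.3,0,0,0,-0.112],
    [1.9,0.5,0,0,0,-0.112],
    [1.9,0.7,0,0,0,-0.112],
  ],
)

```text
time: 6.25
tool_pos: [0.5166, 0.2965, 0.1972]
tcp_rot: [2.094, 2.342, 0.0]
wrist_force: [0.4, 0.4, -0.2]
width: 0.7
grip_force: 0.0
```

Call:
play_rows(
  commands=[
    [1.8,0.9,0,0,0,-0.112],
    [1.6,1.1,0,0,0,-0.112],
    [1.5,1.3,0,0,0,-0.112],
    [1.3,1.5,0,0,0,-0.108],
    [0,0,0,0,0,0],
  ],
)

```text
time: 6.67
tool_pos: [0.5471, 0.3722, 0.1968]
tcp_rot: [-1.527, -2.745, -0.003]
wrist_force: [0.2, 0.4, 0.3]
width: 0.704
grip_force: 0.0
```

```bash
python3 - <<'E'
from h import *
plan([.4993,.4444,.15],121.5)
i=optics.camera_info("wrist")
im=optics.read_camera("wrist"); cv2.imwrite("pics/w4.png",im[:,:,::-1])
p=[proj(i,[x,y,.005]) for x,y in ((.4414,.4699),(.5029,.5076),(.5061,.3876),(.5469,.4126))]; print(np.round(p))
holes(im,i,(130,0,430,260),.005)
E
```

```text
t 6.67 tcp [0.5471 0.3722 0.1968] yaw 121.81 shift cm [ 8.65 -0.26  4.69] turn [ 0.002 -0.001  0.005] shift in target axes [ 8.65 -0.3   4.68]
[[240.  53.]
 [310.  53.]
 [254. 155.]
 [296. 155.]]
outer [0.495  0.4458 0.005 ] [[0.4153, 0.4742], [0.5053, 0.5301], [0.5864, 0.4132], [0.4832, 0.3491]]
 hole 181.40625 [293.6 156.2] [0.5452 0.4104 0.005 ]
 hole 179.96875 [251.1 156.1] [0.5042 0.3851 0.005 ]
 hole 1350.03125 [272.2 106.9] [0.4969 0.4426 0.005 ]
 hole 253.5 [307.3  54.2] [0.5007 0.5051 0.005 ]
 hole 253.8125 [237.2  53.9] [0.4395 0.4673 0.005 ]
```

View pics/w4.png

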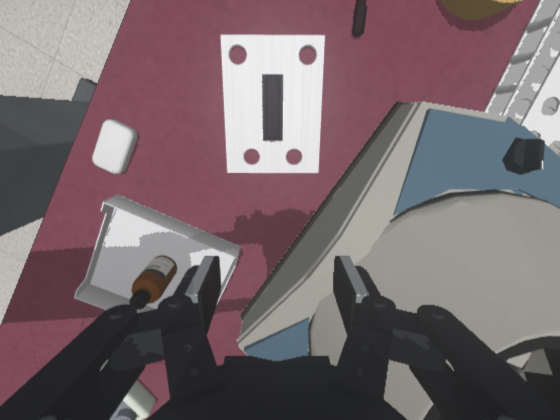

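The matching plate's holes show at (237,54), (307,54), (251,156) and (294,156). The bottle in the tray looks upright, leaning only with perspective. I move over the handle.

Call:
play_rows(
  commands=[
    [2.2,-0.1,2,0,0,0],
    [2.2,-0.1,2.5,0,0,0],
    [2.2,-0.1,2.5,0,0,0],
    [2.0,-0.1,2,0,0,0],
    [0,0,0,0,0,0],
  ],
  grip=0.4,
)

```text
time: 7.13
tool_pos: [0.4923, 0.4394, 0.1013]
tcp_rot: [-1.533, -2.737, 0.014]
wrist_force: [-0.2, -0.8, -2.1]
width: 0.599
grip_force: 0.0
```

```bash
python3 - <<'E'
from h import *
plan([.498,.4432,.008],121.7)
i=optics.camera_info("wrist")
im=optics.read_camera("wrist"); cv2.imwrite("pics/w5.png",im[:,:,::-1])
print(np.round([proj(i,[x,y,.005]) for x,y in ((.4405,.4686),(.5018,.5062),(.5051,.3863),(.5460,.4115))]))
holes(im,i,(130,0,430,330),.005)
b=proj(i,[.48,.203,.002]),proj(i,[.48,.203,.08]);print(b)
im=optics.read_camera("top"); hsv=cv2.cvtColor(im,cv2.COLOR_RGB2HSV); m=((hsv[...,0]>3)&(hsv[...,0]<22)&(hsv[...,1]>130))[195:255,202:250]
v,u=np.nonzero(m); i=optics.camera_info("top"); print("brown",u.min()+202,u.max()+202,v.min()+195,v.max()+195, proj(i,[.48,.203,.06]))
E
```

```text
t 7.13 tcp [0.4923 0.4394 0.1013] yaw 121.51 shift cm [0.03 0.78 9.33] turn [-0.01   0.    -0.003] shift in target axes [0.02 0.69 9.33]
[[243. 149.]
 [333. 149.]
 [260. 264.]
 [313. 264.]]
outer [0.4952 0.4472 0.005 ] [[0.4155, 0.4744], [0.5056, 0.5298], [0.5895, 0.415], [0.4828, 0.3484]]
 hole 303.25 [311.6 264.7] [0.5452 0.4106 0.005 ]
 hole 296.84375 [259.  264.5] [0.5043 0.3854 0.005 ]
 hole 2142.625 [285.7 213.5] [0.4989 0.44   0.005 ]
 hole 364.90625 [241.5 149.1] [0.4395 0.4676 0.005 ]
 hole 363.03125 [331.1 148.9] [0.5008 0.5055 0.005 ]
(array([153.81718027, 381.07001232]), array([115.00771071, 462.93485365]))
brown 220 228 221 228 [223.68405167 223.25798498]
```

Call:
play_rows(
  commands=[
    [0,0,2,0,0,0],
    [0,0,2,0,0,0],
    [0,0,1.5,0,0,0],
    [0,0,0,0,0,0],
    [0,0,0,0,0,0],
  ],
)

```text
time: 7.65
tool_pos: [0.4986, 0.4394, 0.053]
tcp_rot: [1.537, 2.74, -0.0]
wrist_force: [-0.4, -0.0, 0.5]
width: 0.599
grip_force: 0.0
```

```bash
python3 - <<'E'
from h import *
plan([.4977,.4426,.009],121.7)
i=optics.camera_info("wrist")
im=optics.read_camera("wrist"); cv2.imwrite("pics/w6.png",im[:,:,::-1])
holes(im,i,(130,100,450,419),.005)
E
```

```text
t 7.65 tcp [0.4986 0.4394 0.053 ] yaw 121.41 shift cm [0.32 0.1  4.4 ] turn [-0.     0.    -0.005] shift in target axes [0.32 0.1  4.4 ]
outer [0.4943 0.4484 0.005 ] [[0.4158, 0.474], [0.5055, 0.5299], [0.5912, 0.4167], [0.4805, 0.3473]]
 hole 425.875 [247.  291.7] [0.5043 0.3856 0.005 ]
 hole 3298.53125 [278.8 231.9] [0.4993 0.4394 0.005 ]
 hole 586.75 [222.9 152.3] [0.4396 0.4676 0.005 ]
 hole 582.59375 [334.5 151.8] [0.5008 0.5054 0.005 ]
```

Call:
play_rows(
  commands=[
    [0.2,0.1,2,0,0,-0.004],
    [0.1,0,1.5,0,0,0],
    [0,0,0.6,0,0,0],
    [0,0,0.3,0,0,0],
    [0,0,0,0,0,0],
  ],
)

```text
time: 8.12
tool_pos: [0.4966, 0.443, 0.0076]
tcp_rot: [-1.529, -2.744, 0.002]
wrist_force: [-0.6, -0.5, -1.0]
width: 0.599
grip_force: 0.0
```

Call:
play_rows(
  commands=[
    [0,0,0,0,0,0],
    [0,0,0,0,0,0],
    [0,0,0,0,0,0],
    [0,0,0,0,0,0],
    [0,0,0,0,0,0],
  ],
  grip=1,
  force=100,
)

```text
time: 8.53
tool_pos: [0.4979, 0.4442, 0.0095]
tcp_rot: [1.529, 2.744, 0.003]
wrist_force: [-0.4, 0.2, 3.5]
width: 0.143
grip_force: 99.6
```

Call:
play_rows(
  commands=[
    [0,0,-0.5,0,0,0],
    [0,0,-2,0,0,0],
    [0,0,-3,0,0,0],
    [0,0,-3.5,0,0,0],
    [0,0,-3.5,0,0,0],
  ],
)

```text
time: 8.95
tool_pos: [0.4957, 0.4424, 0.1329]
tcp_rot: [-1.529, -2.743, 0.006]
wrist_force: [-0.2, 0.2, -1.3]
width: 0.146
grip_force: 98.8
```

Call:
play_rows(
  commands=[
    [0,0,-3.5,0,0,0],
    [0,0,-3,0,0,0],
    [0,0,-1,0,0,0],
    [0,0,0,0,0,0],
    [0,0,0,0,0,0],
  ],
)

```text
time: 9.37
tool_pos: [0.4966, 0.4431, 0.2073]
tcp_rot: [-1.529, -2.744, 0.001]
wrist_force: [0.2, 0.1, -2.4]
width: 0.144
grip_force: 98.9
```

```bash
python3 - <<'E'
from h import *
plan([.4835,-.043,.2],64)
i=optics.camera_info("wrist")
im=optics.read_camera("wrist"); cv2.imwrite("pics/w7.png",im[:,:,::-1])
c=-i["R"].T@i["t"]; s=sensors.read_state(); R=Ro.from_rotvec(s["tcp_rot"]).as_matrix(); print("cam in tool",R.T@(c-s["tool_pos"]), (i["R"]@R).round(3).tolist())
E
```

```text
t 9.37 tcp [0.4966 0.4431 0.2073] yaw 121.74 shift cm [-40.65 -26.69   0.76] turn [-1.000e-03  1.000e-03  1.008e+00] shift in target axes [-44.27  20.13   0.73]
cam in tool [ 0.07784366 -0.00024848 -0.14483644] [[0.001, 1.0, -0.002], [-0.952, 0.0, -0.305], [-0.305, 0.002, 0.952]]
```

View pics/w7.png

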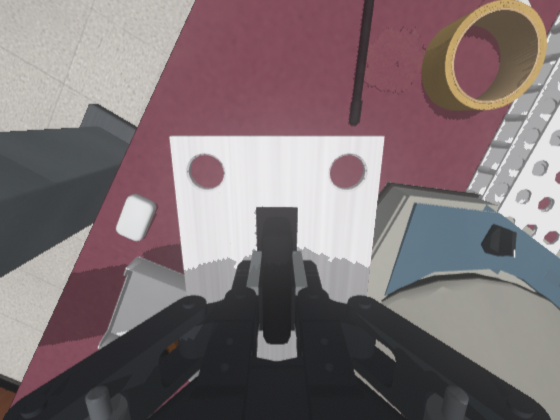

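Plate held level: its wide holes are at (206,171) and (348,172) and the handle is centred in the fingers. I carry it to the shaker and turn it.

Call:
play_rows(
  commands=[
    [-1.7,-1.1,0,0,0,0.112],
    [-3.5,-1.9,0,0,0,0.112],
    [-3.7,-1.4,0,0,0,0.112],
    [-3.9,-1.0,0,0,0,0.112],
    [-4.0,-0.5,0,0,0,0.112],
  ],
)

```text
time: 9.83
tool_pos: [0.4885, 0.261, 0.204]
tcp_rot: [-2.231, -2.208, 0.01]
wrist_force: [0.8, -0.4, -1.1]
width: 0.141
grip_force: 98.8
```

Call:
play_rows(
  commands=[
    [-4.0,-0.1,0,0,0,0.112],
    [-4.0,0.4,0,0,0,0.112],
    [-3.9,0.8,0,0,0,0.112],
    [-3.7,1.2,0,0,0,0.112],
    [-3.5,1.6,0,0,0,0],
  ],
)

```text
time: 10.25
tool_pos: [0.4833, 0.0641, 0.2046]
tcp_rot: [-2.666, -1.657, 0.009]
wrist_force: [0.5, 0.8, -1.4]
width: 0.142
grip_force: 98.8
```

```bash
python3 - <<'E'
from h import *
plan([.4835,-.043,.15],64)
E
```

```text
t 10.25 tcp [0.4833 0.0641 0.2046] yaw 63.73 shift cm [-9.57  4.79  5.47] turn [-0.005  0.003 -0.005] shift in target axes [-9.61  4.72  5.46]
```

Call:
play_rows(
  commands=[
    [-3,1.5,0,0,0,0],
    [-3,1.5,1,0,0,0],
    [-2,1,1,0,0,0],
    [0,0,0,0,0,0],
    [0,0,0,0,0,0],
  ],
)

```text
time: 10.67
tool_pos: [0.4841, -0.0241, 0.1844]
tcp_rot: [-2.663, -1.658, 0.009]
wrist_force: [0.2, 1.3, -1.7]
width: 0.149
grip_force: 98.8
```

```bash
python3 - <<'E'
from h import *
plan([.4835,-.043,.12],64)
i=optics.camera_info("wrist")
im=optics.read_camera("wrist"); cv2.imwrite("pics/w8.png",im[:,:,::-1])
E
```

```text
t 10.67 tcp [ 0.4841 -0.0241  0.1844] yaw 63.81 shift cm [-1.71  0.83  6.44] turn [-0.007  0.002 -0.003] shift in target axes [-1.72  0.78  6.44]
```

View pics/w8.png

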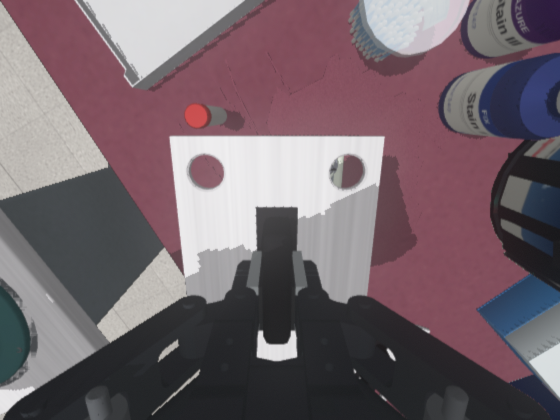

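Plate is over the shaker, which is mostly hidden beneath it. The vial (199,115) is clear of the plate. I align by estimate, descend and look through the holes.

Call:
play_rows(
  commands=[
    [-0.9,0.4,0,0,0,0],
    [-0.8,0.4,1,0,0,0],
    [0,0,3,0,0,0],
    [0,0,2.5,0,0,0],
    [0,0,0,0,0,0],
  ],
)

```text
time: 11.13
tool_pos: [0.4821, -0.0415, 0.1177]
tcp_rot: [-2.658, -1.663, 0.012]
wrist_force: [-2.1, 1.2, -2.8]
width: 0.143
grip_force: 98.7
```

Call:
play_rows(
  commands=[
    [0,0,0,0,0,0],
    [0,0,0,0,0,0],
  ],
)

```text
time: 11.3
tool_pos: [0.4873, -0.0421, 0.1241]
tcp_rot: [2.663, 1.665, 0.001]
wrist_force: [0.3, 0.5, -2.2]
width: 0.143
grip_force: 98.7
```

```bash
python3 - <<'E'
from h import *
plan([.4835,-.043,.085],64)
i=optics.camera_info("wrist")
im=optics.read_camera("wrist"); cv2.imwrite("pics/w9.png",im[:,:,::-1])
c=cv2.resize(im[130:215,165:390],None,fx=3.5,fy=3.5,interpolation=cv2.INTER_CUBIC);cv2.imwrite("pics/w9c.png",c[:,:,::-1])
import pickle; pickle.dump(i,open("w9.pkl","wb"))
E
```

```text
t 11.3 tcp [ 0.4873 -0.0421  0.1241] yaw 64.03 shift cm [-0.25 -0.3   3.91] turn [ 0.001 -0.     0.001] shift in target axes [-0.25 -0.3   3.91]
```

View pics/w9c.png

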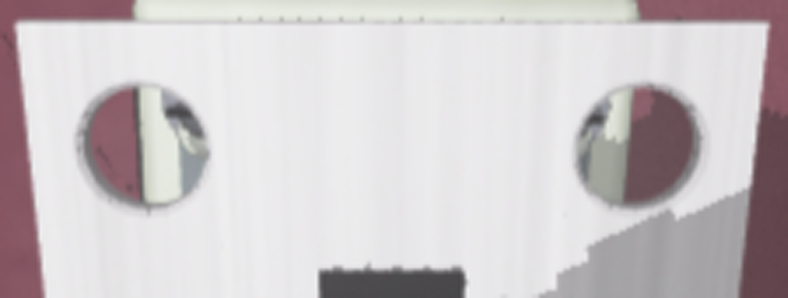

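Through the wide holes (crop centres (145,147) and (640,145)) both shaker side edges are visible at crop x≈138 and x≈628, so the plate is slightly off to the right. I compute the offset.

```bash
python3 - <<'E'
from h import *
import pickle; i=pickle.load(open("w9.pkl","rb"))
im=cv2.imread("pics/w9.png")
print(np.round(i["mtx"],1).tolist())
s=sensors.read_state(); R=Ro.from_rotvec(s["tcp_rot"]).as_matrix()
f=lambda u,v:(u/3.5+165-.36,v/3.5+130-.36)
T=lambda p,z:np.round((R.T@(ray(i,p,z)-s["tool_pos"]))*1000,1)
z0=s["tool_pos"][2]
for p in ((145,147),(640,145)): print("hole",T(f(*p),z0-.0045))
for p in ((138,90),(145,200),(632,90),(624,200)): print("edge",T(f(*p),.032))
for x in (215,250,280,310,335): print(x,[tuple(im[r,x]) [1:3] for r in range(108,137,2)])
for y in (154,160,175,184): print(y,[int(im[y,x][1]) for x in range(194,224)],[int(im[y,x][1]) for x in range(330,362)])
for h in (.057,): 
  for u in (36,-36): pass
E
```

```text
[[293.0, 0.0, 276.5], [0.0, 293.0, 209.2], [0.0, 0.0, 1.0]]
hole [ 49.7 -36.3   4.4]
hole [50.1 35.2  4.6]
edge [ 46.3 -58.5  92.7]
edge [ 20.6 -58.8  92.7]
edge [46.4 53.8 93. ]
edge [20.7 53.8 93. ]
215 [(np.uint8(65), np.uint8(96)), (np.uint8(65), np.uint8(96)), (np.uint8(67), np.uint8(98)), (np.uint8(70), np.uint8(101)), (np.uint8(85), np.uint8(130)), (np.uint8(88), np.uint8(135)), (np.uint8(89), np.uint8(136)), (np.uint8(89), np.uint8(136)), (np.uint8(106), np.uint8(133)), (np.uint8(169), np.uint8(165)), (np.uint8(215), np.uint8(211)), (np.uint8(227), np.uint8(223)), (np.uint8(235), np.uint8(232)), (np.uint8(235), np.uint8(232)), (np.uint8(210), np.uint8(212))]
250 [(np.uint8(79), np.uint8(119)), (np.uint8(86), np.uint8(132)), (np.uint8(87), np.uint8(133)), (np.uint8(87), np.uint8(133)), (np.uint8(88), np.uint8(134)), (np.uint8(89), np.uint8(134)), (np.uint8(90), np.uint8(136)), (np.uint8(90), np.uint8(137)), (np.uint8(93), np.uint8(131)), (np.uint8(151), np.uint8(150)), (np.uint8(209), np.uint8(204)), (np.uint8(221), np.uint8(217)), (np.uint8(231), np.uint8(227)), (np.uint8(223
[... 1972 characters left out ...]
, 149, 149, 167, 221, 221, 213, 201, 184, 130, 102, 98, 97, 96, 95, 83, 80, 79, 79, 79, 79, 78, 79, 86, 118, 145]
175 [88, 84, 92, 95, 95, 96, 96, 96, 96, 94, 84, 123, 202, 214, 221, 228, 232, 232, 232, 233, 233, 230, 185, 158, 154, 153, 154, 150, 150, 157] [144, 117, 116, 134, 162, 165, 165, 165, 165, 164, 160, 156, 152, 142, 96, 82, 81, 81, 81, 80, 80, 81, 79, 77, 77, 78, 78, 77, 77, 78, 79, 89]
184 [168, 142, 128, 124, 115, 105, 99, 89, 87, 93, 88, 101, 183, 211, 218, 225, 231, 232, 231, 232, 232, 230, 215, 164, 156, 168, 205, 219, 228, 232] [230, 222, 189, 173, 163, 161, 163, 163, 164, 161, 157, 153, 146, 108, 84, 80, 80, 81, 80, 80, 80, 80, 81, 83, 92, 109, 120, 130, 155, 184, 214, 217]
```

Call:
play_rows(
  commands=[
    [-0.15,-0.2,1,0,0,0],
    [0,0,1.5,0,0,0],
    [0,0,0.8,0,0,0],
    [0,0,0,0,0,0],
    [0,0,0,0,0,0],
  ],
)

```text
time: 11.77
tool_pos: [0.4838, -0.0426, 0.0901]
tcp_rot: [-2.664, -1.664, 0.001]
wrist_force: [-0.4, -0.3, -1.6]
width: 0.149
grip_force: 98.7
```

```bash
python3 - <<'E'
from h import *
plan([.4835,-.043,.07],64)
i=optics.camera_info("wrist")
im=optics.read_camera("wrist"); cv2.imwrite("pics/w10.png",im[:,:,::-1])
c=cv2.resize(im[130:215,165:390],None,fx=3.5,fy=3.5,interpolation=cv2.INTER_CUBIC);cv2.imwrite("pics/w10c.png",c[:,:,::-1])
import pickle; pickle.dump(i,open("w10.pkl","wb"))
E
```

```text
t 11.77 tcp [ 0.4838 -0.0426  0.0901] yaw 63.99 shift cm [-0.05 -0.01  2.01] turn [-0.001  0.    -0.   ] shift in target axes [-0.05 -0.01  2.01]
```

View pics/w10c.png

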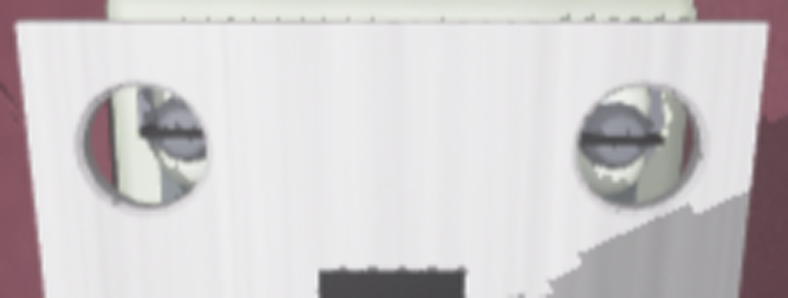

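Post tips with dark slots are visible: left centre about (185,132) and right about (620,135), so their midpoint is about 404 against 392 for the holes. The plate should shift about +1.8 mm in tool y, −1.5 mm in tool x, and turn slightly.

Call:
play_rows(
  commands=[
    [-0.15,0.18,0.3,0,0,0.006],
    [0,0,0.4,0,0,0],
    [0,0,0.3,0,0,0],
    [0,0,0,0,0,0],
    [0,0,0,0,0,0],
  ],
)

```text
time: 12.23
tool_pos: [0.4848, -0.0447, 0.08]
tcp_rot: [-2.669, -1.656, 0.001]
wrist_force: [0.1, 0.6, -2.0]
width: 0.139
grip_force: 98.7
```

```bash
cat > m.py <<'E'
from h import *
plan([.4835,-.043,.06],64)
i=optics.camera_info("wrist"); im=optics.read_camera("wrist"); n=int(sensors.read_state()["time"]*100); cv2.imwrite(f"pics/m{n}.png",im[:,:,::-1])
c=cv2.resize(im[130:215,165:390],None,fx=4,fy=4,interpolation=cv2.INTER_CUBIC); g=c.max(2)
for x0,x1 in ((80,250),(640,810)):
    # dark slot pixels within the hole
    sub=c[90:250,x0:x1]; sat=sub.max(2).astype(int)-sub.min(2)
    m=((sub.max(2)<95)&(sat<25)).astype(np.uint8)
    nn,l,st,ce=cv2.connectedComponentsWithStats(m)
    for k in range(1,nn):
        if st[k,4]>120: print("slot",x0,"box",st[k,:4]+[x0,90,0,0],"area",st[k,4],"cen px",np.round((ce[k]+[x0,90])/4+[165,130]-.375,1))
    r=((sat>35)).sum(); print(" wine px",r)
E
python3 m.py
```

```text
t 12.23 tcp [ 0.4848 -0.0447  0.08  ] yaw 63.64 shift cm [ 0.1  -0.19  2.  ] turn [-0.001  0.    -0.006] shift in target axes [ 0.1  -0.19  2.  ]
slot 80 box [127 144 103  19] area 1013 cen px [209.5 168.1]
 wine px 0
slot 640 box [664 152  97  16] area 960 cen px [342.3 169.6]
 wine px 0
```

```bash
python3 - <<'E'
import cv2,numpy as np
for n in ("w10","m1223","m1228"):
    im=cv2.imread(f"pics/{n}.png")
    if im is None: continue
    c=cv2.resize(im[130:215,165:390],None,fx=4,fy=4,interpolation=cv2.INTER_CUBIC); print(n)
    for x0,x1 in ((80,250),(640,810)):
        sub=c[90:250,x0:x1]; sat=sub.max(2).astype(int)-sub.min(2); m=((sub.max(2)<95)&(sat<25))
        v,u=np.nonzero(m); 
        print([(x0+k,round(v[abs(u-k)<3].mean()+90,1),int((abs(u-k)<3).sum())) for k in range(0,170,10) if (abs(u-k)<3).sum()>10])
    # far edge of the plate and of the shaker
    g=c[:,:,1].astype(int)
E
ls pics
```

```text
w10
[(130, np.float64(194.4), 21), (170, np.float64(148.9), 72), (180, np.float64(151.0), 54), (190, np.float64(151.2), 33), (200, np.float64(150.8), 26), (210, np.float64(151.7), 24), (220, np.float64(152.0), 33)]
[(670, np.float64(158.6), 71), (680, np.float64(159.0), 55), (690, np.float64(159.7), 38), (700, np.float64(160.4), 39), (710, np.float64(160.0), 35), (720, np.float64(160.0), 35), (730, np.float64(161.2), 41), (740, np.float64(159.1), 62), (750, np.float64(158.5), 52)]
m1228
[(130, np.float64(152.3), 47), (140, np.float64(152.2), 75), (150, np.float64(155.3), 52), (160, np.float64(155.1), 34), (170, np.float64(154.6), 39), (180, np.float64(155.5), 30), (190, np.float64(155.1), 34), (200, np.float64(155.4), 31), (210, np.float64(154.5), 66), (220, np.float64(153.9), 82), (230, np.float64(153.0), 14)]
[(670, np.float64(159.5), 72), (680, np.float64(159.6), 57), (690, np.float64(160.5), 40), (700, np.float64(160.9), 44), (710, np.float64(161.0), 35), (720, np.float64(160.1), 44), (730, np.float64(161.3), 38), (740, np.float64(159.4), 69), (750, np.float64(158.6), 61), (760, np.float64(159.8), 14)]
c1.png
c2.png
m1228.png
side0.png
top0.png
w1.png
w10.png
w10c.png
w2.png
w3.png
w4.png
w5.png
w6.png
w7.png
w8.png
w9.png
w9c.png[ WARN:0@0.051] global loadsave.cpp:275 findDecoder imread_('pics/m1223.png'): can't open/read file: check file path/integrity
```

Call:
play_rows(
  commands=[
    [0,-0.07,0.2,0,0,0.014],
    [0,0,0.3,0,0,0],
    [0,0,0.2,0,0,0],
    [0,0,0,0,0,0],
    [0,0,0,0,0,0],
  ],
)

```text
time: 12.7
tool_pos: [0.4842, -0.0444, 0.073]
tcp_rot: [-2.681, -1.638, 0.001]
wrist_force: [-0.2, 0.2, -3.2]
width: 0.145
grip_force: 98.7
```

```bash
python3 m.py
```

```text
t 12.7 tcp [ 0.4842 -0.0444  0.073 ] yaw 62.84 shift cm [ 0.09 -0.12  1.3 ] turn [-0.001  0.    -0.02 ] shift in target axes [ 0.09 -0.12  1.3 ]
slot 80 box [114 152 111  25] area 1207 cen px [207.6 171.3]
 wine px 0
slot 640 box [665 153 110  21] area 1298 cen px [344. 171.]
 wine px 0
```

Aligned to within about half a millimetre. Lowering onto the heads.

Call:
play_rows(
  commands=[
    [0,0,0.2,0,0,0],
    [0,0,0.2,0,0,0],
    [0,0,0,0,0,0],
  ],
  force=118,
)

```text
time: 13.0
tool_pos: [0.4842, -0.0444, 0.0689]
tcp_rot: [-2.681, -1.638, 0.001]
wrist_force: [0.3, 0.2, -2.2]
width: 0.138
grip_force: 117.8
```

Call:
play_rows(
  commands=[
    [0,0,0.2,0,0,0],
    [0,0,0,0,0,0],
  ],
)

```text
time: 13.17
tool_pos: [0.4846, -0.0446, 0.068]
tcp_rot: [2.681, 1.638, -0.0]
wrist_force: [-2.6, -0.3, 4.2]
width: 0.144
grip_force: 119.6
```

Call:
play_rows(
  commands=[
    [0,0,0.2,0,0,0],
    [0,0,0,0,0,0],
  ],
)

```text
time: 13.33
tool_pos: [0.4851, -0.0445, 0.0672]
tcp_rot: [2.68, 1.638, 0.001]
wrist_force: [-4.5, 0.5, 11.2]
width: 0.139
grip_force: 120.2
```

Call:
play_rows(
  commands=[
    [0,0,0.2,0,0,0],
    [0,0,0.2,0,0,0],
    [0,0,0,0,0,0],
  ],
)

```text
time: 13.58
tool_pos: [0.4844, -0.0444, 0.0624]
tcp_rot: [-2.68, -1.638, 0.001]
wrist_force: [-2.6, 1.0, 3.7]
width: 0.141
grip_force: 119.2
```

Call:
play_rows(
  commands=[
    [0,0,0.2,0,0,0],
    [0,0,0.2,0,0,0],
    [0,0,0,0,0,0],
  ],
)

```text
time: 13.83
tool_pos: [0.4839, -0.0444, 0.0566]
tcp_rot: [-2.681, -1.638, 0.001]
wrist_force: [-0.2, -0.8, -4.9]
width: 0.137
grip_force: 117.8
```

Call:
play_rows(
  commands=[
    [0,0,0.2,0,0,0],
    [0,0,0.2,0,0,0],
    [0,0,0,0,0,0],
  ],
)

```text
time: 14.08
tool_pos: [0.4839, -0.0444, 0.0535]
tcp_rot: [-2.68, -1.637, 0.002]
wrist_force: [-4.2, 0.5, 3.9]
width: 0.141
grip_force: 118.9
```

Call:
play_rows(
  commands=[
    [0,0,0.15,0,0,0],
    [0,0,0,0,0,0],
  ],
)

```text
time: 14.25
tool_pos: [0.484, -0.0444, 0.0535]
tcp_rot: [-2.68, -1.637, 0.003]
wrist_force: [-10.7, 0.8, 16.3]
width: 0.139
grip_force: 120.9
```

Call:
play_rows(
  commands=[
    [0,0,0.15,0,0,0],
    [0,0,0,0,0,0],
  ],
)

```text
time: 14.42
tool_pos: [0.4839, -0.0444, 0.0534]
tcp_rot: [-2.679, -1.637, 0.003]
wrist_force: [-15.0, 1.2, 28.3]
width: 0.143
grip_force: 122.7
```

Plate stopped after about 15 mm of travel, with force building on the shoulders. I relieve the load, release and check.

Call:
play_rows(
  commands=[
    [0,0,-0.3,0,0,0],
    [0,0,0,0,0,0],
  ],
)

```text
time: 14.58
tool_pos: [0.4844, -0.0445, 0.0535]
tcp_rot: [2.681, 1.638, 0.0]
wrist_force: [-4.9, -0.5, 6.6]
width: 0.135
grip_force: 119.4
```

Call:
play_rows(
  commands=[
    [0,0,0,0,0,0],
    [0,0,0,0,0,0],
    [0,0,0,0,0,0],
  ],
  grip=0.55,
)

```text
time: 14.83
tool_pos: [0.4853, -0.0445, 0.0534]
tcp_rot: [2.68, 1.637, 0.002]
wrist_force: [-0.2, -0.5, -0.5]
width: 0.45
grip_force: 0.0
```

Call:
play_rows(
  commands=[
    [0,0,-1,0,0,0],
    [0,0,-3,0,0,0],
    [0,0,-3,0,0,0],
    [-2,0,-2,0,0,0],
    [-3,0,0,0,0,0],
  ],
)

```text
time: 15.25
tool_pos: [0.4667, -0.0891, 0.1498]
tcp_rot: [2.672, 1.638, 0.014]
wrist_force: [0.8, -0.9, -0.1]
width: 0.451
grip_force: 0.0
```

Call:
play_rows(
  commands=[
    [-3,0,0,0,0,0],
    [-3,0,0,0,0,0],
    [0,0,0,0,0,0],
    [0,0,0,0,0,0],
  ],
)

```text
time: 15.58
tool_pos: [0.4342, -0.1435, 0.1442]
tcp_rot: [2.683, 1.633, 0.002]
wrist_force: [0.6, -0.1, -0.5]
width: 0.448
grip_force: 0.0
```

```bash
python3 - <<'E'
from h import *
plan([.4835,-.043,.15],63)
i=optics.camera_info("wrist")
im=optics.read_camera("wrist"); cv2.imwrite("pics/z1.png",im[:,:,::-1])
c=np.array([.4835,-.043]); a=np.radians(62.8); yy=np.array([np.cos(a),np.sin(a)]); xx=np.array([yy[1],-yy[0]])
for n,(u,v) in dict(w1=(36,52),w2=(-36,52),n1=(24,-52),n2=(-24,-52)).items():
    p=np.append(c+u*.001*xx+v*.001*yy,.049); q=proj(i,p); print(n,q.round(1))
hsv=cv2.cvtColor(im,cv2.COLOR_RGB2HSV); m=(hsv[...,1]<40)&(hsv[...,2]>150); m[:,:150]=0;m[:,420:]=0; m[300:]=0
nn,l,st,ce=cv2.connectedComponentsWithStats(m.astype(np.uint8)); k=1+st[1:,4].argmax(); print(st[k])
cs,_=cv2.findContours((l==k).astype(np.uint8),cv2.RETR_EXTERNAL,2); q=cv2.approxPolyDP(cs[0],8,True)[:,0]; print(q.tolist())
p=np.array([ray(i,t,.049) for t in q]); print(p.round(4).tolist(),[round(float(np.linalg.norm(p[j]-p[j-1])),4) for j in range(len(p))])
E
```

```text
t 15.58 tcp [ 0.4342 -0.1435  0.1442] yaw 62.65 shift cm [11.19 -0.24 -0.58] turn [ 0.001 -0.    -0.006] shift in target axes [11.19 -0.17 -0.58]
w1 [325.5 -18.4]
w2 [220.1 -18.3]
n1 [303.9 137.9]
n2 [243.2 138. ]
[  199     0   152   167 19849]
[[199, 0], [211, 165], [340, 165], [350, 0]]
[[0.4568, 0.0172, 0.049], [0.4046, -0.0849, 0.049], [0.4979, -0.1332, 0.049], [0.55, -0.0308, 0.049]] [0.1049, 0.1148, 0.105, 0.1148]
```

The plate's outline at 49 mm height measures 105.0 mm wide at both ends, so it is level and home. To be sure, I press each end lightly with shut fingers, turned a quarter so they clear the narrow heads.

Call:
play_rows(
  commands=[
    [0,0,0,0,0,-0.12],
    [0,0,0,0,0,-0.12],
    [0,0,0,0,0,-0.12],
    [0,0,0,0,0,-0.12],
    [0,0,0,0,0,-0.12],
  ],
  grip=1,
  force=60,
)

```text
time: 16.05
tool_pos: [0.435, -0.1412, 0.1435]
tcp_rot: [2.068, 2.365, 0.001]
wrist_force: [-0.5, -0.9, -0.6]
width: -0.003
grip_force: 0.0
```

Call:
play_rows(
  commands=[
    [0,0,0,0,0,-0.12],
    [0,0,0,0,0,-0.12],
    [0,0,0,0,0,-0.12],
    [0,0,0,0,0,-0.12],
    [0,0,0,0,0,-0.12],
  ],
)

```text
time: 16.47
tool_pos: [0.435, -0.1411, 0.1435]
tcp_rot: [1.277, 2.87, 0.001]
wrist_force: [0.9, 0.5, 0.3]
width: 0.001
grip_force: 0.0
```

Call:
play_rows(
  commands=[
    [0,0,0,0,0,-0.12],
    [0,0,0,0,0,-0.12],
    [0,0,0,0,0,-0.12],
    [0,0,0,0,0,0],
    [0,0,0,0,0,0],
  ],
)

```text
time: 16.88
tool_pos: [0.4348, -0.1414, 0.1434]
tcp_rot: [0.757, 3.049, 0.0]
wrist_force: [-0.2, 0.2, -0.5]
width: -0.002
grip_force: 0.0
```

```bash
python3 - <<'E'
from h import *
plan([.4594,-.0928,.055],152.8)
E
```

```text
t 16.88 tcp [ 0.4348 -0.1414  0.1434] yaw 152.12 shift cm [0.1  5.44 8.84] turn [ 0.     0.    -0.012] shift in target axes [0.04 5.45 8.84]
```

Call:
play_rows(
  commands=[
    [0,2.7,0,0,0,-0.012],
    [0.1,2.7,0,0,0,0],
    [0,0,0,0,0,0],
    [0,0,3,0,0,0],
    [0,0,3,0,0,0],
  ],
)

```text
time: 17.3
tool_pos: [0.4613, -0.0939, 0.0851]
tcp_rot: [0.735, 3.047, -0.0]
wrist_force: [1.2, -0.4, -1.0]
width: -0.002
grip_force: 0.0
```

Call:
play_rows(
  commands=[
    [0,0,1.8,0,0,0],
    [0,0,0.6,0,0,0],
    [0,0,0,0,0,0],
    [0,0,0,0,0,0],
  ],
)

```text
time: 17.63
tool_pos: [0.4586, -0.094, 0.0597]
tcp_rot: [0.737, 3.054, -0.0]
wrist_force: [0.2, -0.2, 0.4]
width: -0.0
grip_force: 0.0
```

```bash
python3 - <<'E'
from h import *
plan([.4594,-.0928,.049],152.8)
E
```

```text
t 17.63 tcp [ 0.4586 -0.094   0.0597] yaw 152.86 shift cm [-0.01  0.15  1.07] turn [-0.     0.     0.001] shift in target axes [-0.01  0.15  1.07]
```

Call:
play_rows(
  commands=[
    [0,0,0.4,0,0,0],
    [0,0,0.4,0,0,0],
    [0,0,0.2,0,0,0],
    [0,0,0,0,0,0],
  ],
)

```text
time: 17.97
tool_pos: [0.4583, -0.094, 0.0494]
tcp_rot: [0.736, 3.054, 0.0]
wrist_force: [-0.1, 0.3, 0.7]
width: -0.004
grip_force: 0.0
```

Call:
play_rows(
  commands=[
    [0,0,0.15,0,0,0],
    [0,0,0,0,0,0],
  ],
)

```text
time: 18.13
tool_pos: [0.4585, -0.094, 0.049]
tcp_rot: [0.736, 3.054, -0.0]
wrist_force: [-3.4, 0.2, 10.0]
width: -0.002
grip_force: 4.4
```

Call:
play_rows(
  commands=[
    [0,0,0.15,0,0,0],
    [0,0,0,0,0,0],
  ],
)

```text
time: 18.3
tool_pos: [0.4586, -0.094, 0.0489]
tcp_rot: [-0.736, -3.054, 0.0]
wrist_force: [-8.2, 1.3, 20.2]
width: 0.002
grip_force: 10.3
```

Narrow end is solid at z = 49 mm, which is home. Now the wide end.

Call:
play_rows(
  commands=[
    [0,0,-2.3,0,0,0],
    [0,0,-3,0,0,0],
    [0,1,-1,0,0,0],
    [0,3.5,0,0,0,0],
    [0,3.5,0,0,0,0],
  ],
)

```text
time: 18.72
tool_pos: [0.4963, -0.0226, 0.111]
tcp_rot: [0.74, 3.049, 0.001]
wrist_force: [1.7, 0.3, -0.1]
width: -0.003
grip_force: 0.0
```

Call:
play_rows(
  commands=[
    [0,2.5,0,0,0,0],
    [0,0,0,0,0,0],
    [0,0,2,0,0,0],
    [0,0,2.5,0,0,0],
    [0,0,0,0,0,0],
  ],
)

```text
time: 19.13
tool_pos: [0.5021, -0.0, 0.06]
tcp_rot: [-0.733, -3.047, 0.003]
wrist_force: [-2.1, -0.1, -1.9]
width: -0.0
grip_force: 0.0
```

Call:
play_rows(
  commands=[
    [0,0,0.6,0,0,0],
    [0,0,0.6,0,0,0],
    [0,0,0,0,0,0],
  ],
)

```text
time: 19.38
tool_pos: [0.5058, -0.0007, 0.052]
tcp_rot: [-0.736, -3.054, 0.0]
wrist_force: [-0.2, -0.5, 0.2]
width: 0.004
grip_force: 0.0
```

Call:
play_rows(
  commands=[
    [0,0,0.3,0,0,0],
    [0,0,0,0,0,0],
  ],
)

```text
time: 19.55
tool_pos: [0.5065, -0.0007, 0.0497]
tcp_rot: [0.736, 3.053, 0.0]
wrist_force: [-0.8, 0.6, -0.1]
width: -0.006
grip_force: 0.0
```

Call:
play_rows(
  commands=[
    [0,0,0.2,0,0,0],
    [0,0,0,0,0,0],
  ],
)

```text
time: 19.72
tool_pos: [0.5068, -0.0006, 0.049]
tcp_rot: [0.736, 3.053, 0.0]
wrist_force: [-2.6, -0.3, 7.9]
width: 0.002
grip_force: 4.4
```

Call:
play_rows(
  commands=[
    [0,0,0.15,0,0,0],
    [0,0,0,0,0,0],
  ],
)

```text
time: 19.88
tool_pos: [0.5068, -0.0006, 0.0489]
tcp_rot: [0.736, 3.054, -0.0]
wrist_force: [-7.2, 0.3, 19.6]
width: 0.001
grip_force: 9.7
```

Both ends are home at 49 mm. Retreating, and a last numeric check of the bottle and vial.

Call:
play_rows(
  commands=[
    [0,0,-2,0,0,0],
    [0,0,-3.5,0,0,0],
    [0,0,-3.5,0,0,0],
    [0,0,-3.5,0,0,0],
    [0,0,-3,0,0,0],
  ],
)

```text
time: 20.3
tool_pos: [0.5067, -0.0005, 0.2039]
tcp_rot: [0.735, 3.051, 0.001]
wrist_force: [1.0, -0.5, -0.4]
width: 0.0
grip_force: 0.0
```

Call:
play_rows(
  commands=[
    [0,-3,-1,0,0,0],
    [0,-4,0,0,0,0],
    [0,-4,0,0,0,0],
    [0,-3,0,0,0,0],
    [0,0,0,0,0,0],
  ],
)

```text
time: 20.72
tool_pos: [0.4403, -0.1289, 0.2115]
tcp_rot: [0.742, 3.052, -0.004]
wrist_force: [-0.9, 1.6, 1.0]
width: -0.001
grip_force: 0.0
```

```bash
python3 - <<'E'
from h import *
s=sensors.read_state(); print(s["time"],s["tool_pos"],s["wrist_force"])
for n in ("top","side"):
    i=optics.camera_info(n); im=optics.read_camera(n); hsv=cv2.cvtColor(im,cv2.COLOR_RGB2HSV); o=cv2.imread(f"pics/{n}0.png")
    q=proj(i,[.48,.203,.035]); x,y=q.astype(int); w=hsv[y-40:y+40,x-40:x+40]
    m=((w[...,0]>3)&(w[...,0]<22)&(w[...,1]>130)).astype(np.uint8); v,u=np.nonzero(m); print(n,"bottle",q.round(),u.min()+x-40,u.max()+x-40,v.min()+y-40,v.max()+y-40,"exp base/top",proj(i,[.48,.203,.002]).round(),proj(i,[.48,.203,.068]).round())
    for a,t in ((im,"now"),(o[:,:,::-1].copy(),"start")):
        h=cv2.cvtColor(a,cv2.COLOR_RGB2HSV)[150:270,240:320]; r=((h[...,0]<4)|(h[...,0]>177))&(h[...,1]>170)&(h[...,2]>150); v,u=np.nonzero(r); print(" vial cap",t,u.mean()+240,v.mean()+150)
E
```

```text
20.7167 [ 0.4403168  -0.128913    0.21149741] [-0.90796196  1.64018709  0.98358409]
top bottle [225. 225.] 221 227 222 228 exp base/top [227. 226.] [223. 223.]
 vial cap now 271.8 228.48000000000002
 vial cap start 271.5806451612903 228.4516129032258
side bottle [267. 273.] 260 272 264 275 exp base/top [267. 284.] [267. 261.]
 vial cap now 289.5882352941176 226.29411764705884
 vial cap start 289.82608695652175 226.08695652173913
```

```bash
python3 -c "
from workcell import order
print(order.finish_job())"
```

```text
the job is handed in; nothing more can be done
None
```

The job is handed in: the bottle stands upright in the card tray, and the matching plate is on the shaker the right way round and pressed home. Both ends stopped solidly at 49 mm under about 20 N, the spare plate was not touched, and the run took about 21 s of the 64 s allowed.

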